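# Clamp the milled block in the spring-jaw work holder

### The job

Clamp the aluminium block in the spring-jaw work holder, ready for deburring: push the sliding jaw back against its spring with one end of the block, lower the other end behind the fixed jaw, and let the spring close. The block must end flat on the bed, held between the two jaws with both ends under their lips. Leave the sanding block and the marker where they lie.

Things in the scene. Friction and masses are not known exactly. Their poses are not given: they have to be found in the camera images.
- alu_block: Bright milled aluminium block, 60 (its x) x 110 (its y, long axis) x 18 mm (its z), about 0.55 kg, lying flat on the plywood board (its top is at world z = 15 mm). Both ends are alike. Origin: centre of its underside.
- work_holder: Spring-jaw work holder screwed to a 15 mm plywood board on the bench, 236 x 92 mm, 63 mm high. Origin: on the board, below the middle of a clamped block. x runs along it from the fixed jaw (-x) to the sliding jaw (+x), y across, z up. Base plate 10 mm thick, x -100 to 136, y +-46. Between the jaws the sides are open for fingers. Behind the sliding jaw: two sprung rods and a bracket below z = 56.
- bed_middle (a point): Middle of the steel bed on which the block lies, 30 mm above the holder's origin; the bed is a bar 40 mm wide. The faces of the shut jaws are 102 mm apart (8 mm less than the block's length), their lip tips 87 mm apart: the block cannot go in level, only with one end down, about 22 degrees, that end under the sliding jaw's lip.
- fixed_lip (a point): Upper edge of the fixed jaw's lip, middle of its width, at holder x = -49, z = 57 mm (27 above the bed; screw heads behind it reach z = 63). The jaw's upright face is at x = -55; the lip overhangs it by 6 mm, underside 21 mm above the bed. The jaw is 79 mm wide, its side ears stand 8 mm out from the face and leave 67 mm between them for the 60 mm wide block.
- sliding_jaw (a joint): Sliding jaw: 0 m shut, grows as it is pushed back along the holder's +x, 0.024 at its stop, 0.008 with the block clamped. To pass the fixed lip the block must push it to about 0.020. The spring gives from 6 to 7 N, holds the block with about 10 N, needs about 16 N at 0.020. Let go, the jaw returns by itself and can push a lying block along the bed to the fixed jaw.
- jaw_face (a point): Foot of the sliding jaw's upright inner face, middle of its width, at bed height; at holder x = 47 mm when shut; moves with the jaw. Ears on either side stand 10 mm out from the face and leave 67 mm between them.
- jaw_lip (a point): Lower edge of the tip of the sliding jaw's lip, 9 mm in front of its face (holder x = 38 mm when shut), 23.7 mm above the bed; the underside slopes down to 21 mm above the bed at the face. Top of the lip about 29 mm above the bed, screw heads 31. Moves with the jaw.
- sanding_block: Dark brown sanding block, 35 x 86 (its y) x 28 mm, lying on the plywood board, to be left alone. Origin: centre of its underside.
- marker: White marker with a black cap, 17 x 125 (its y) x 19 mm, lying on the plywood board, to be left alone. Origin: centre of its underside.

How it is judged:
By the outcome, as a careful person would: the job done as asked, in the order asked, and still so for the second after the job is handed in, with the robot touching nothing.
It also fails if it takes over 43 s, if anything falls off the work surface, if the arm or the gripper's body presses on something with over 40 N, if the wrist force passes 120 N, or if a joint passes its speed limit or range.

### The arm

A 6-joint arm with a two-finger parallel gripper is mounted at the origin on the work surface; the furniture and walls round the work are solid. World frame = base frame: x ahead of the robot, y to its left, z up, the work surface at z = 0. Lengths are in m, angles in rad, forces in N, time in s.
With the tool pointing down it reaches from about 0.35 to 0.975 m from the base axis. Payload 4.9 kg.
Tool frame: the origin (TCP) lies midway between the tips of the shut fingers; the grasp point (between the pads) lies 19 mm behind it; z points along the fingers, y is the line along which they close (so a half turn about z gives the same grasp; the last joint's range is limited). The gripper opens to 85 mm and grips with 20 to 120 N. Pads are 22 mm wide; open, the fingers measure 114 mm over their backs; the gripper's body (76 mm by 85 mm) begins 54 mm behind the grasp point. The pads swing forward as they close: fully open they stand 13 mm farther back than shut.
Start: joints at [1.025, 0.053, 1.613, -0, 1.476, -0.119], TCP at [0.259, 0.569, 0.192] pointing down, gripper open.
Joint ranges: [-3.01, 3.01], [-1.01, 2.22], [0.06, 2.58], [-1.02, 4.17], [0.09, 2.62], [-3.14, 3.14]. Speed limits (rad/s): [2.57, 2.57, 3.14, 3.14, 3.14, 3.14].

### API

Orientations are given as a unit quaternion [w, x, y, z].
In Python, from plant import manip gives the robot as it stands.
- The arm moves only by the tool move_arm, never from a script. Its argument "increments" is one flat list of numbers, 5 for each row, row after row: the shift along the tool's x, y, z in mm, then the turn about the tool's z in rad, then the opening, from 0 (shut) to 1 (fully open). In form: [tx, ty, tz, spin, jaw, tx, ty, tz, spin, jaw, ...]. A call has 1 to 8 rows; each row shifts and turns the commanded pose from where the row before left it, along the tool's axes as they then stand; what a row does not reach is not made up. A row lasts 1/12 s, in which the tool goes at most 41.7 mm and 7.16 degrees, less where a joint would pass 70% of its speed; a pose out of reach is approached as far as the arm can. A call with a gripper value outside its range is refused whole. The fingers move at their own pace and stop on an object; the grip force is fixed at half the most. Time passes only in rows, so rows that do not move let the fingers close. It gives the time, the measured TCP pose, the force, the opening and the grip force at its end, in the units of the state.
- manip.state(): the state, without advancing time (a new reading comes with each control period).
- manip.grab_frame(name): name is "scene" or "top" or "wrist"; returns a dict with "image" (400x640x3 uint8, blue, green, red), "fov_y" (degrees; the focal length in pixels is half the picture's height over the tangent of half this angle, whatever the lens; pixels are square), "cx", "cy" (the principal point, pixels), "eye" and "rotation" of the camera in the world; the wrist camera has in their place "T_tool_cam" (4x4, takes a point from camera to tool coordinates, whose origin is the TCP and whose axes are the flange's). Camera axes: x right, y down, z forward; pixel columns grow to the right and rows downward; lengths in m; the calibration is good to about 2 mm. A picture is of the moment at which its call begins: read the wrist's pose just before it. There is no depth.
- manip.job_done(): hands the job in; it is judged then, once.
The state is a dict: "time": time; "joint_pos": joint angles; "joint_vel": joint speeds; "joint_efforts": joint torques, N m; "tool_pos": TCP position; "tool_rot": TCP orientation; "contact_force": force on the tool from outside, world axes, zero at the start; "ft_torque": the same for the moment, N m; "gripper_width": opening from 0.0 (shut) to 1.0 (fully open); "grasp_force": force on a finger pad.
Only numpy, scipy, OpenCV 4.12 (cv2) and the standard library are available. Lean on these libraries where they do the work, as an engineer would, in place of code of your own. Each camera call takes 0.05 s, during which the arm holds its last target. There are 200 camera calls.

## Working session

There is one attempt and no reset: what is moved stays moved. The work goes in short steps, Python scripts to look and compute and a tool call to move; the robot and the scene stay as the last step left them, time stands still between calls to the robot, and variables do not carry over. Pictures are saved under pics/ and viewed, at most 10 in all, crops included, and the job is handed in when it is done.

Besides the shell and the picture viewer there is one more tool, called after ">>>" by a JSON object that holds its "op" and its "data". move_arm: Moves the arm, as the interface text tells. Its arguments: {"type":"object","properties":{"increments":{"type":"array"}},"required":["increments"]}

```bash
mkdir -p pics; ls; cat > h.py <<'E'
import numpy as np, cv2
from plant import manip
from scipy.spatial.transform import Rotation as R
def q2R(q): return R.from_quat([q[1],q[2],q[3],q[0]]).as_matrix()
def grab(name):
    s=manip.state(); f=manip.grab_frame(name)
    K=200/np.tan(np.radians(f["fov_y"])/2)
    if name=="wrist":
        T=np.array(f["T_tool_cam"]); Rt=q2R(s["tool_rot"])
        eye=np.array(s["tool_pos"])+Rt@T[:3,3]; Rc=Rt@T[:3,:3]
    else: eye=np.array(f["eye"]); Rc=np.array(f["rotation"])
    return f["image"],dict(K=K,cx=f["cx"],cy=f["cy"],eye=eye,R=Rc)
def ray(c,uv): return c["R"]@np.array([(uv[0]-c["cx"])/c["K"],(uv[1]-c["cy"])/c["K"],1.])
def at_z(c,uv,z):
    d=ray(c,uv); return c["eye"]+d*(z-c["eye"][2])/d[2]
def tri(obs):
    A=np.zeros((3,3));b=np.zeros(3)
    for c,uv in obs:
        d=ray(c,uv);d/=np.linalg.norm(d);P=np.eye(3)-np.outer(d,d);A+=P;b+=P@c["eye"]
    p=np.linalg.solve(A,b)
    return p
def proj(c,p):
    q=c["R"].T@(np.asarray(p)-c["eye"]); return q[:2]/q[2]*c["K"]+[c["cx"],c["cy"]]
E
python3 - <<'E'
from h import *
import pickle
s=manip.state(); print(s)
C={}
for n in("scene","top","wrist"):
    im,c=grab(n); cv2.imwrite(f"pics/{n}0.png",im); C[n]=c; print(n,c)
pickle.dump(C,open("c0.pkl","wb"))
E
```

```text
pics
{'time': 0.0, 'joint_pos': array([ 1.02498169e+00,  5.33367349e-02,  1.61427195e+00,  9.46105125e-06,
        1.47600505e+00, -1.18981791e-01]), 'joint_vel': array([-0.00170912,  0.00071332,  0.00110656, -0.00135307, -0.00119539,
       -0.00032697]), 'joint_efforts': array([ 9.44128733e-04, -3.93686306e+01, -3.70179141e+01,  1.20095306e-04,
        7.04934428e-03, -1.90685569e-05]), 'tool_pos': array([0.2583675 , 0.56833493, 0.19058875]), 'tool_rot': array([-3.34199861e-04,  2.11800376e-01,  9.77312427e-01, -9.53684838e-04]), 'contact_force': array([1.57699545, 0.63613622, 0.43302069]), 'ft_torque': array([-0.02881147, -0.01713387, -0.02550315]), 'grasp_force': 0.0, 'gripper_width': 1.0012216109526053}
scene {'K': np.float64(471.02046290290394), 'cx': 310.07411377468014, 'cy': 204.61532703219805, 'eye': array([ 0.16608038, -0.84085961,  0.70220269]), 'R': array([-0.38067371,  0.88764349, -0.24121707,  0.09482034])}
top {'K': np.float64(452.03918333051024), 'cx': 318.3929005408492, 'cy': 205.96815417032718, 'eye': array([ 0.304933  , -0.30676068,  0.91407817]), 'R': array([ 0.07152986, -0.69649849,  0.71032287, -0.07221321])}
wrist {'K': np.float64(321.23954167072884), 'cx': 316.8038362326148, 'cy': 200.26546237761994, 'eye': array([0.18416585, 0.60269179, 0.37239469]), 'R': array([[ 0.41222978,  0.86484949,  0.28653442],
       [ 0.91107793, -0.39065563, -0.13162514],
       [-0.00189965,  0.31531499, -0.94898517]])}
```

View pics/top0.png

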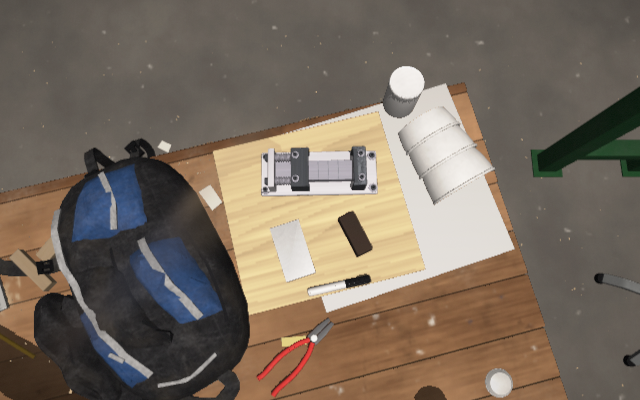

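View pics/scene0.png

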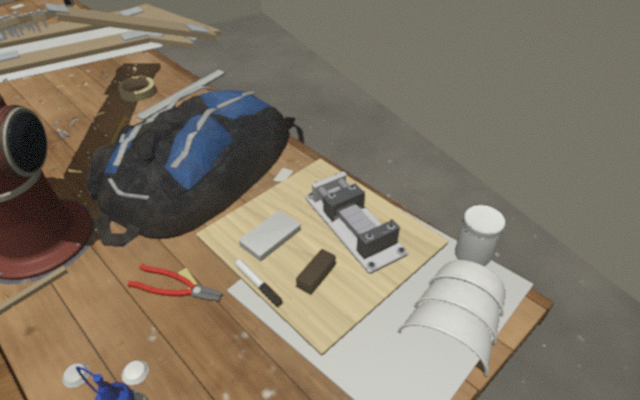

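```bash
sed -i 's/Rc=np.array(f\["rotation"\])/Rc=q2R(f["rotation"])/' h.py
python3 - <<'E'
from h import *
import pickle
C=pickle.load(open("c0.pkl","rb"))
for n in("scene","top"): C[n]["R"]=q2R(C[n]["R"])
pickle.dump(C,open("c0.pkl","wb"))
c=C["top"]
for nm,uv,z in [("base1",(262,195),.025),("base2",(377,193),.025),("sl",(300,168),.075),("fx",(359,167),.075),("b1",(271,227),.033),("b2",(300,221),.033),("b3",(315,273),.033),("b4",(286,282),.033),("sand",(355,233),.04),("mark",(340,285),.03)]:
    p=at_z(c,uv,z); print(nm,p.round(3),proj(C["scene"],p).round())
s=manip.state(); print(q2R(s["tool_rot"]).round(3))
a=cv2.imread("pics/top0.png");b=cv2.imread("pics/scene0.png")
x=cv2.resize(a[140:202,255:385],None,fx=6,fy=6,interpolation=cv2.INTER_CUBIC)
cv2.imwrite("pics/topH.png",x)
y=cv2.resize(b[165:275,235:410],None,fx=4.5,fy=4.5,interpolation=cv2.INTER_CUBIC)
cv2.imwrite("pics/scH.png",y)
E
```

```text
base1 [ 0.513 -0.196  0.025] [305. 196.]
base2 [ 0.513 -0.428  0.025] [368. 271.]
sl [ 0.554 -0.275  0.075] [342. 194.]
fx [ 0.553 -0.389  0.075] [376. 230.]
b1 [ 0.446 -0.215  0.033] [280. 210.]
b2 [ 0.457 -0.272  0.033] [299. 226.]
b3 [ 0.355 -0.3    0.033] [258. 256.]
b4 [ 0.339 -0.244  0.033] [237. 240.]
sand [ 0.43 -0.38  0.04] [315. 266.]
mark [ 0.331 -0.348  0.03 ] [257. 280.]
[[-0.91   0.414 -0.001]
 [ 0.414  0.91  -0.001]
 [ 0.    -0.002 -1.   ]]
```

View pics/wrist0.png

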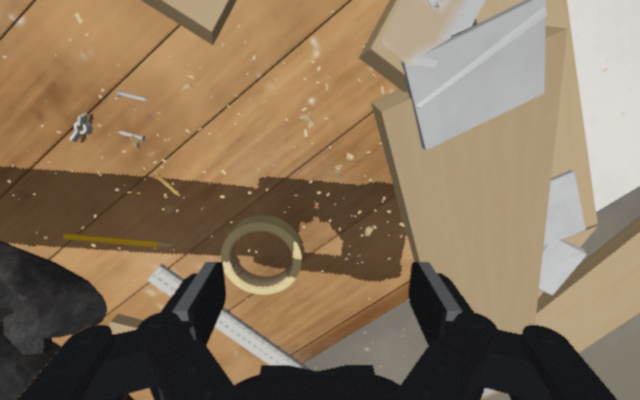

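>>> {"op": "move_arm", "data": {"increments": [0,0,-40,0.12,1,0,0,-40,0.12,1,0,0,-40,0.12,1,0,0,-40,0.12,1,0,0,-40,0.12,1,0,0,-40,0.12,1,0,0,0,0.12,1,0,0,0,0.12,1]}}

```text
time: 0.82
tool_pos: [0.2591, 0.5697, 0.4365]
tool_rot: [-0.001, 0.641, 0.767, 0.004]
contact_force: [-0.8, 0.2, -1.2]
gripper_width: 0.999
grasp_force: 0.0
```

>>> {"op": "move_arm", "data": {"increments": [0,0,0,0.12,1,-35,13,0,0.063,1,-38,13,0,0,1,-38,13,0,0,1,-38,13,0,0,1,-38,13,0,0,1,-38,13,0,0,1,-38,13,0,0,1]}}

```text
time: 1.48
tool_pos: [0.3521, 0.3051, 0.4315]
tool_rot: [0.0, 0.707, 0.708, -0.0]
contact_force: [0.3, -0.1, 0.8]
gripper_width: 1.004
grasp_force: 0.0
```

>>> {"op": "move_arm", "data": {"increments": [-38,13,0,0,1,-38,13,0,0,1,-38,13,0,0,1,-38,13,0,0,1,-38,13,0,0,1,-38,13,0,0,1,-38,13,0,0,1,-38,13,0,0,1]}}

```text
time: 2.15
tool_pos: [0.4565, 0.001, 0.4317]
tool_rot: [0.0, 0.707, 0.707, 0.0]
contact_force: [1.6, -0.3, 0.3]
gripper_width: 0.997
grasp_force: 0.0
```

>>> {"op": "move_arm", "data": {"increments": [-38,13,20,0,1,-38,13,40,0,1,-38,13,40,0,1,-38,13,40,0,1,-38,13,40,0,1,-38,13,20,0,1,-38,13,20,0,1,-20,13,0,0,1]}}

```text
time: 2.82
tool_pos: [0.5418, -0.2365, 0.2521]
tool_rot: [-0.004, 0.708, 0.707, -0.002]
contact_force: [-0.9, 0.8, -0.5]
gripper_width: 1.005
grasp_force: 0.0
```

>>> {"op": "move_arm", "data": {"increments": [-35,0,0,0,1,-20,0,0,0,1,0,0,0,0,1]}}

```text
time: 3.07
tool_pos: [0.5435, -0.293, 0.2571]
tool_rot: [-0.001, 0.708, 0.706, -0.001]
contact_force: [0.0, -0.7, 0.5]
gripper_width: 0.999
grasp_force: 0.0
```

```bash
python3 - <<'E'
from h import *
import pickle
im,c=grab("wrist"); cv2.imwrite("pics/w1.png",im); pickle.dump(c,open("w1.pkl","wb"))
C=pickle.load(open("c0.pkl","rb"))["top"]
s=manip.state();print(s["time"],s["tool_pos"],c["eye"])
for p in [(.513,-.196,.025),(.513,-.428,.025),(.554,-.275,.075),(.553,-.389,.075),(.446,-.215,.033),(.355,-.3,.033)]: print(proj(c,p).round(0))
E
```

```text
3.1167 [ 0.54366394 -0.29099516  0.25739427] [ 0.54355003 -0.21136594  0.43876294]
[292.  80.]
[296. 252.]
[327. 152.]
[325. 243.]
[236.  97.]
[171. 166.]
```

View pics/w1.png

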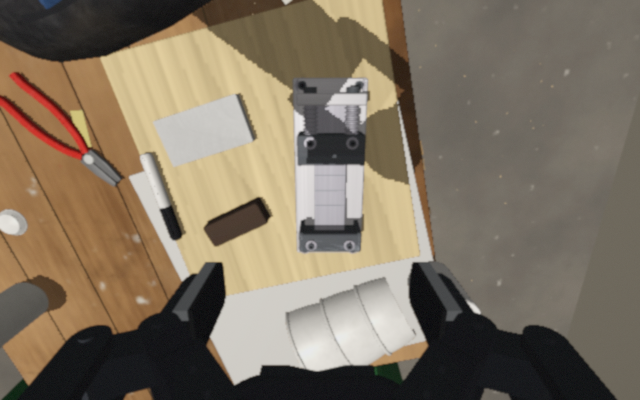

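```bash
python3 - <<'E'
from h import *
a=cv2.imread("pics/w1.png")
cv2.imwrite("pics/w1c.png",cv2.resize(a[75:260,150:375],None,fx=3.2,fy=3.2,interpolation=cv2.INTER_CUBIC))
E
```

```text
(no output)
```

View pics/w1c.png

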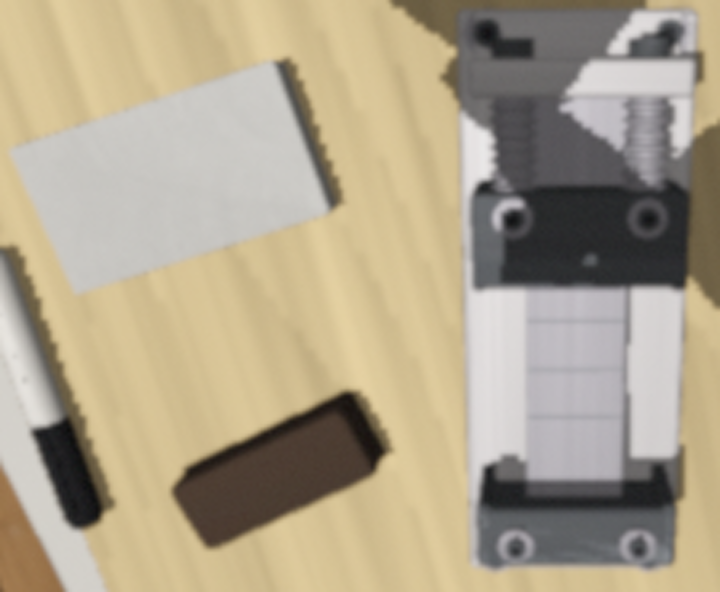

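View pics/topH.png

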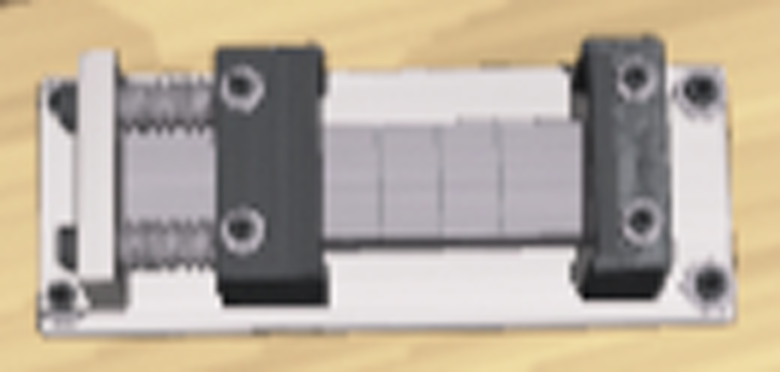

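```bash
cat > m.py <<'E'
from h import *
import pickle
T=pickle.load(open("c0.pkl","rb"))["top"]; W=pickle.load(open("w1.pkl","rb"))
w=lambda p:(p[0]/3.2+150-.34,p[1]/3.2+75-.34); t=lambda p:(p[0]/6+255-.42,p[1]/6+140-.42)
print("fixed/sliding screws tri")
for a,b in [((516,547),(643,221)),((639,547),(635,78)),((514,217),(241,230)),((648,217),(241,88))]:
    p=tri([(W,w(a)),(T,t(b))]); print(p.round(4), (proj(W,p)-w(a)).round(1),(proj(T,p)-t(b)).round(1))
print("lips tri");
for a,b in [((482,507),(590,268)),((672,507),(585,45)),((475,287),(325,275)),((685,287),(320,50))]:
    p=tri([(W,w(a)),(T,t(b))]); print(p.round(4), (proj(W,p)-w(a)).round(1),(proj(T,p)-t(b)).round(1))
print("base T"); 
for b in [(40,332),(735,318),(733,68),(42,82)]: print(at_z(T,t(b),.025).round(4))
print("base W",[at_z(W,w(b),.025).round(4) for b in[(458,12),(696,12)]])
tc=[(271,227),(300,221),(315,273),(286,282)]
wc=[(12,150),(278,62),(330,209),(78,293)]
print("block")
for p in wc: print(at_z(W,w(p),.033).round(4))
for a,b in zip(wc,[(286,282),(271,227),(300,221),(315,273)]): print("tri",tri([(W,w(a)),(T,b)]).round(4))
E
python3 m.py
```

```text
fixed/sliding screws tri
[ 0.5352 -0.3939  0.0719] [0.1 0.1] [-0.   0.1]
[ 0.5834 -0.3933  0.0727] [-0.1 -0.1] [ 0.  -0.1]
[ 0.5353 -0.2646  0.0703] [0.1 0.1] [-0.  0.]
[ 0.5833 -0.2649  0.0694] [0.2 0.2] [-0.1  0.1]
lips tri
[ 0.5213 -0.3771  0.0696] [-0.4 -0.4] [ 0.2 -0.3]
[ 0.5962 -0.3778  0.0691] [-0.1 -0.1] [ 0.  -0.1]
[ 0.5208 -0.2911  0.0659] [0.2 0.3] [-0.2  0.1]
[ 0.598  -0.2911  0.0639] [-0.2 -0.2] [ 0.1 -0.1]
base T
[ 0.5136 -0.1945  0.025 ]
[ 0.5138 -0.4285  0.025 ]
[ 0.6019 -0.4319  0.025 ]
[ 0.6016 -0.1947  0.025 ]
base W [array([ 0.5137, -0.1943,  0.025 ]), array([ 0.6033, -0.1944,  0.025 ])]
block
[ 0.3413 -0.2441  0.033 ]
[ 0.4463 -0.2121  0.033 ]
[ 0.4623 -0.2667  0.033 ]
[ 0.3588 -0.3002  0.033 ]
tri [ 0.339  -0.2442  0.0287]
tri [ 0.4463 -0.2135  0.0312]
tri [ 0.4595 -0.2704  0.0159]
tri [ 0.3555 -0.3009  0.0265]
```

>>> {"op": "move_arm", "data": {"increments": [9,-36,0,0,1,9,-36,0,0,1,9,-36,0,0,1,8,-34,0,0,1,0,0,15,0.12,1,0,0,15,0.12,1,0,0,15,0.12,1,0,0,15,0.12,1]}}

```text
time: 3.78
tool_pos: [0.4021, -0.2535, 0.1981]
tool_rot: [0.0, 0.856, 0.517, 0.0]
contact_force: [0.8, -0.3, 0.1]
gripper_width: 1.002
grasp_force: 0.0
```

>>> {"op": "move_arm", "data": {"increments": [0,0,15,0.12,1,0,0,15,0.12,1,0,0,15,0.12,1,0,0,15,0.12,1,0,0,15,0.12,1,0,0,15,0.12,1,0,0,0,0.071,1,0,0,0,0,1]}}

```text
time: 4.45
tool_pos: [0.4015, -0.2529, 0.1071]
tool_rot: [-0.001, 0.989, 0.15, -0.001]
contact_force: [0.3, 0.0, 0.4]
gripper_width: 0.998
grasp_force: 0.0
```

```bash
python3 - <<'E'
from h import *
s=manip.state();Rt=q2R(s["tool_rot"]);print(s["time"],s["tool_pos"],np.arctan2(Rt[1,1],Rt[0,1]),s["joint_pos"].round(2))
im,c=grab("wrist"); cv2.imwrite("pics/w2.png",im)
p=[.402,-.256,.012]; print((Rt.T@(np.array(p)-s["tool_pos"])*1000).round(1))
for ex,ey in [(1,1),(1,-1),(-1,-1),(-1,1)]:
    a=np.radians(17.2); q=np.array([.402,-.256])+ex*.055*np.array([np.cos(a),np.sin(a)])+ey*.03*np.array([-np.sin(a),np.cos(a)])
    u=proj(c,[*q,.033]); cv2.drawMarker(im,(int(u[0]),int(u[1])),(0,0,255),0,12,1)
cv2.imwrite("pics/w2m.png",im)
E
```

```text
4.45 [ 0.40150825 -0.25290005  0.10710472] -1.2699333281039025 [-0.72 -0.25  2.04  0.    1.36  0.55]
[-0.4  3.3 95.1]
```

View pics/w2m.png

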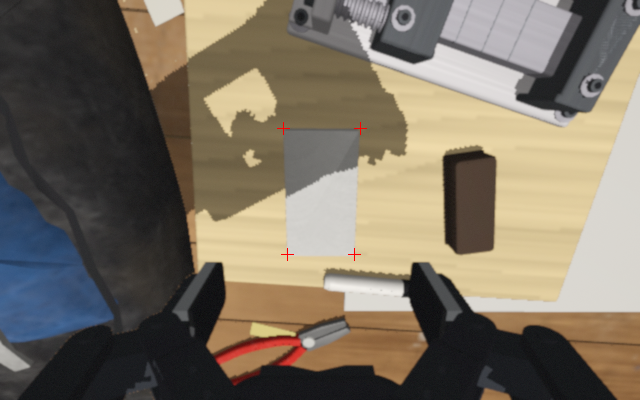

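>>> {"op": "move_arm", "data": {"increments": [0,3,25,0,1,0,0,30,0,1,0,0,20,0,1,0,0,10,0,1,0,0,8,0,1,0,0,0,0,1]}}

```text
time: 5.0
tool_pos: [0.4027, -0.2569, 0.0147]
tool_rot: [-0.001, 0.989, 0.15, -0.0]
contact_force: [0.2, 0.4, -0.4]
gripper_width: 1.001
grasp_force: 0.0
```

>>> {"op": "move_arm", "data": {"increments": [0,0,0,0,0.8,0,0,0,0,0.7,0,0,0,0,0.6,0,0,0,0,0.4]}}

```text
time: 5.33
tool_pos: [0.4038, -0.2582, 0.0167]
tool_rot: [0.001, 0.989, 0.15, 0.001]
contact_force: [0.4, -0.1, -0.7]
gripper_width: 0.475
grasp_force: 0.0
```

```bash
python3 - <<'E'
from h import *
s=manip.state();print(s["gripper_width"],s["grasp_force"],s["tool_pos"],s["contact_force"])
im,c=grab("wrist"); cv2.imwrite("pics/w3.png",im)
s=manip.state();print(s["gripper_width"],s["grasp_force"],s["tool_pos"],s["contact_force"])
E
```

```text
0.4752363075122786 0.0 [ 0.40382582 -0.25817781  0.01673669] [ 0.4014412  -0.1016294  -0.72164477]
0.4059580855828344 0.0 [ 0.40365942 -0.25806303  0.01649129] [-0.44829873 -0.64556777  0.1389277 ]
```

View pics/w3.png

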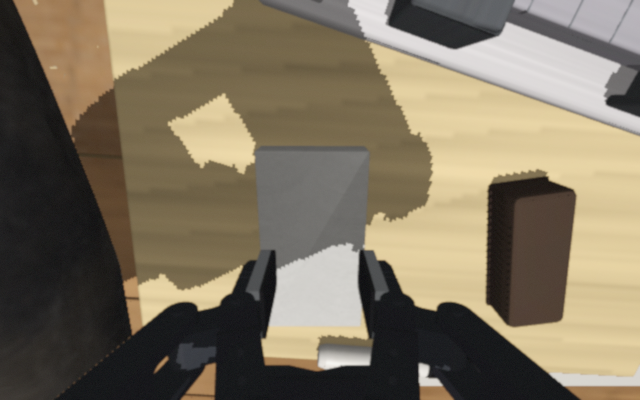

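>>> {"op": "move_arm", "data": {"increments": [0,0,0,0,1,0,0,0,0,1,0,0,0,0,1,0,0,0,0,1,0,0,0,0,1,0,0,5,0,1,0,0,5,0,1,0,0,0,0,1]}}

```text
time: 6.05
tool_pos: [0.4021, -0.2567, 0.004]
tool_rot: [-0.001, 0.989, 0.15, -0.001]
contact_force: [-0.8, 0.5, -0.2]
gripper_width: 0.999
grasp_force: 0.0
```

```bash
python3 - <<'E'
from h import *
s=manip.state();print(s["gripper_width"],s["tool_pos"],s["contact_force"])
f=manip.grab_frame("wrist");print(f["fov_y"],np.array(f["T_tool_cam"]).round(4)); im,c=grab("wrist"); cv2.imwrite("pics/w4.png",im)
Rt=q2R(s["tool_rot"]);P=np.array(s["tool_pos"])
for k in (0,13,19,32,50): 
  for y in(-.0425,.0425): print(k,proj(c,P+Rt@np.array([.011,y,-k/1000])).round(0),end=" ")
  print()
print(cv2.imread("pics/w2.png").shape)
g=cv2.cvtColor(im,cv2.COLOR_BGR2GRAY)
cv2.imwrite("pics/w4s.png",np.hstack([im[100:400,150:480]]))
E
```

```text
0.9993428051222927 [ 0.402139   -0.25674178  0.00396644] [-0.78072977  0.45847656 -0.21316312]
63.811824961300715 [[ 1.900e-03 -9.488e-01 -3.160e-01  8.080e-02]
 [ 1.000e+00  1.800e-03  4.000e-04 -6.000e-04]
 [ 2.000e-04 -3.160e-01  9.488e-01 -1.817e-01]
 [ 0.000e+00  0.000e+00  0.000e+00  1.000e+00]]
0 [247. 215.] 0 [387. 215.] 
13 [242. 223.] 13 [392. 223.] 
19 [240. 227.] 19 [395. 227.] 
32 [234. 237.] 32 [400. 237.] 
50 [225. 254.] 50 [410. 254.] 
(400, 640, 3)
```

View pics/w4s.png

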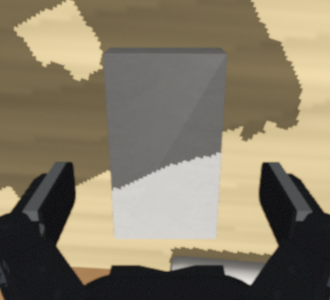

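>>> {"op": "move_arm", "data": {"increments": [0,0,8,0,1,0,0,8,0,1,0,0,6,0,1,0,0,4,0,1,0,0,0,0,1]}}

```text
time: 6.57
tool_pos: [0.402, -0.2567, -0.0221]
tool_rot: [-0.001, 0.989, 0.15, -0.001]
contact_force: [0.1, -0.1, -0.9]
gripper_width: 1.0
grasp_force: 0.0
```

>>> {"op": "move_arm", "data": {"increments": [0,0,0,0,0.85,0,0,0,0,0.75,0,0,0,0,0.6,0,0,0,0,0.5]}}

```text
time: 6.9
tool_pos: [0.4034, -0.2575, -0.0197]
tool_rot: [-0.0, 0.989, 0.15, 0.0]
contact_force: [-0.5, 1.9, 3.8]
gripper_width: 0.684
grasp_force: 65.8
```

>>> {"op": "move_arm", "data": {"increments": [0,0,0,0,0.3,0,0,-15,0,0.3,0,0,-25,0,0.3,0,0,-30,0,0.3,0,0,-30,-0.1,0.3,0,0,-25,-0.1,0.3,0,0,0,-0.1,0.3,0,0,0,-0.1,0.3]}}

```text
time: 7.57
tool_pos: [0.4038, -0.2584, 0.106]
tool_rot: [0.002, 0.938, 0.346, 0.001]
contact_force: [-0.1, -0.3, -4.3]
gripper_width: 0.68
grasp_force: 66.9
```

>>> {"op": "move_arm", "data": {"increments": [0,0,0,-0.11,0.3,0,0,0,-0.11,0.3,0,0,0,-0.11,0.3,0,0,0,-0.11,0.3,0,0,0,-0.11,0.3,0,0,0,-0.11,0.3,0,0,0,-0.11,0.3,0,0,0,-0.101,0.3]}}

```text
time: 8.23
tool_pos: [0.4022, -0.257, 0.1028]
tool_rot: [-0.001, 0.705, 0.709, -0.0]
contact_force: [-0.6, 1.1, -4.7]
gripper_width: 0.678
grasp_force: 66.9
```

```bash
cat > st.py <<'E'
from h import *
s=manip.state();Rt=q2R(s["tool_rot"]);p=np.array(s["tool_pos"])
print(s["time"],p.round(4),"yaw",np.arctan2(Rt[1,1],Rt[0,1]).round(4),"F",s["contact_force"].round(1),"T",s["ft_torque"].round(2),s["gripper_width"],s["grasp_force"])
print("hold x,y mm",((p[1]+.329)*1000).round(1),((p[0]-.559)*1000).round(1))
E
python3 st.py
```

```text
8.2333 [ 0.4022 -0.257   0.1028] yaw 0.0063 F [-0.6  1.1 -4.7] T [ 0.04 -0.01 -0.01] 0.6782713343546127 66.89696431159973
hold x,y mm 72.0 -156.8
```

>>> {"op": "move_arm", "data": {"increments": [-20,32,0,0,0.3,-20,32,0,0,0.3,-20,32,0,0,0.3,-20,32,0,0,0.3,-13,29,0,0,0.3,0,0,0,0,0.3]}}

```text
time: 8.73
tool_pos: [0.5635, -0.3523, 0.1017]
tool_rot: [0.0, 0.707, 0.708, 0.0]
contact_force: [-2.0, 0.6, -4.1]
gripper_width: 0.682
grasp_force: 67.2
```

```bash
python3 st.py; python3 - <<'E'
from h import *
import pickle
o={}
for n in("wrist","scene","top"):
    im,c=grab(n); cv2.imwrite(f"pics/h_{n}.png",im); o[n]=c
pickle.dump(o,open("h.pkl","wb"))
E
```

```text
8.7333 [ 0.5635 -0.3523  0.1017] yaw 0.0012 F [-2.   0.6 -4.1] T [ 0.07  0.1  -0.01] 0.6822910451026408 67.21019268035889
hold x,y mm -23.3 4.5
```

>>> {"op": "move_arm", "data": {"increments": [0,0,15,0,0.3,0,0,20,0,0.3,0,0,10,0,0.3,0,0,0,0,0.3,0,0,0,0,0.3]}}

```text
time: 9.3
tool_pos: [0.5587, -0.3494, 0.0579]
tool_rot: [-0.001, 0.707, 0.707, -0.0]
contact_force: [0.8, -0.9, -3.8]
gripper_width: 0.682
grasp_force: 67.2
```

```bash
python3 st.py; python3 - <<'E'
from h import *
import pickle
im,c=grab("wrist"); 
o=dict(w=c); im2,c2=grab("scene"); o["s"]=c2; im3,c3=grab("top"); o["t"]=c3
cv2.imwrite("pics/a_w.png",im);cv2.imwrite("pics/a_s.png",im2);cv2.imwrite("pics/a_t.png",im3)
pickle.dump(o,open("a.pkl","wb"))
# composite: wrist crop 400x300@1.3 + scene crop
p=np.array(manip.state()["tool_pos"])
u=proj(c2,[.559,-.33,.06]);v=proj(c3,[.559,-.33,.08]);print(u,v)
A=cv2.resize(im[60:400,200:440],None,fx=1.7,fy=1.7,interpolation=cv2.INTER_CUBIC)[:578]
x,y=int(u[0]),int(u[1])
B=cv2.resize(im2[y-60:y+50,x-55:x+55],(384,289),interpolation=cv2.INTER_CUBIC)
x,y=int(v[0]),int(v[1])
D=cv2.resize(im3[y-50:y+50,x-66:x+67],(384,289),interpolation=cv2.INTER_CUBIC)
cv2.imwrite("pics/comp.png",np.hstack([A,np.vstack([B,D])]))
E
```

```text
9.3 [ 0.5587 -0.3494  0.0579] yaw 0.0008 F [ 0.8 -0.9 -3.8] T [ 0.01 -0.02 -0.04] 0.6815433533615147 67.17679381370544
hold x,y mm -20.4 -0.3
[359.18118459 215.09903962] [328.34920605 164.03681238]
```

```bash
python3 - <<'E'
from h import *
import pickle
c=pickle.load(open("a.pkl","rb"))["w"]; im=cv2.imread("pics/a_w.png")
g=cv2.cvtColor(im,cv2.COLOR_BGR2GRAY)
for k in(0.045,.055,.065): print(k,proj(c,[.559,-.3494+k,.111]).round(1))
for s in(-.03,.03): print(proj(c,[.559+s,-.3494+.04,.111]).round(1))
u=proj(c,[.559,-.2944,.111]).astype(int)
print(g[u[1]-30:u[1]+31:2,u[0]-20:u[0]+21].mean(1).astype(int))
r=int(proj(c,[.559,-.3094,.111])[1]); print(r,list(enumerate(g[r,220:420:3].tolist(),0)))
E
```

```text
0.045 [318.5 185.9]
0.055 [318.6 162.2]
0.065 [318.8 137.3]
[247.3 197.1]
[389.8 197.5]
[ 87  91  91  78  95  98  98  98  98  98  98  98  96  91  92 100 140 214
 217 217 217 217 217 217 217 217 217 217 217 217 216]
197 [(0, 204), (1, 204), (2, 202), (3, 206), (4, 213), (5, 216), (6, 214), (7, 210), (8, 209), (9, 144), (10, 112), (11, 111), (12, 112), (13, 113), (14, 112), (15, 111), (16, 111), (17, 113), (18, 194), (19, 200), (20, 218), (21, 218), (22, 218), (23, 218), (24, 218), (25, 216), (26, 217), (27, 216), (28, 215), (29, 216), (30, 218), (31, 219), (32, 219), (33, 218), (34, 217), (35, 217), (36, 214), (37, 196), (38, 198), (39, 198), (40, 127), (41, 118), (42, 117), (43, 116), (44, 116), (45, 116), (46, 117), (47, 118), (48, 116), (49, 117), (50, 109), (51, 111), (52, 111), (53, 110), (54, 111), (55, 110), (56, 100), (57, 98), (58, 100), (59, 101), (60, 100), (61, 99), (62, 101), (63, 105), (64, 108), (65, 108), (66, 107)]
```

>>> {"op": "move_arm", "data": {"increments": [0,0,6,0,0.3,0,0,4,0,0.3,0,0,4,0,0.3,0,0,3,0,0.3,0,0,2,0,0.3,0,0,0,0,0.3]}}

```text
time: 9.95
tool_pos: [0.5597, -0.35, 0.0395]
tool_rot: [-0.001, 0.707, 0.707, -0.0]
contact_force: [-0.4, 0.3, -3.5]
gripper_width: 0.678
grasp_force: 67.2
```

```bash
python3 st.py
```

```text
9.95 [ 0.5597 -0.35    0.0395] yaw 0.001 F [-0.4  0.3 -3.5] T [ 0.03 -0.01  0.02] 0.6779979467624725 67.20263242721558
hold x,y mm -21.0 0.7
```

>>> {"op": "move_arm", "data": {"increments": [0,0,3,0,0.3,0,0,2,0,0.3,0,0,2,0,0.3,0,0,0,0,0.3]}}

```text
time: 10.28
tool_pos: [0.5606, -0.3504, 0.0366]
tool_rot: [-0.0, 0.707, 0.708, -0.0]
contact_force: [-5.7, 6.0, 10.0]
gripper_width: 0.679
grasp_force: 68.7
```

```bash
python3 st.py
```

```text
10.2833 [ 0.5606 -0.3504  0.0366] yaw 0.0011 F [-5.7  6.  10. ] T [ 0.62  1.07 -0.16] 0.6789157113384622 68.66257309913635
hold x,y mm -21.4 1.6
```

>>> {"op": "move_arm", "data": {"increments": [0,0,2,0,0.3,0,0,2,0,0.3,0,0,0,0,0.3]}}

```text
time: 10.53
tool_pos: [0.5609, -0.35, 0.0353]
tool_rot: [-0.0, 0.707, 0.708, 0.0]
contact_force: [-11.8, 11.5, 20.7]
gripper_width: 0.678
grasp_force: 70.4
```

```bash
python3 st.py
```

```text
10.5333 [ 0.5609 -0.35    0.0353] yaw 0.0013 F [-11.8  11.5  20.7] T [ 1.36  1.93 -0.21] 0.6778931740680838 70.4415214061737
hold x,y mm -21.0 1.9
```

>>> {"op": "move_arm", "data": {"increments": [0,-1,2,0,0.3,1,-1,2,0,0.3,0,0,0,0,0.3]}}

```text
time: 10.78
tool_pos: [0.561, -0.349, 0.0325]
tool_rot: [0.002, 0.707, 0.708, 0.002]
contact_force: [-6.4, 13.1, 21.6]
gripper_width: 0.682
grasp_force: 72.6
```

```bash
python3 st.py
```

```text
10.7833 [ 0.561  -0.349   0.0325] yaw 0.0015 F [-6.4 13.1 21.6] T [ 1.44  1.08 -0.15] 0.6817935639086006 72.63373017311096
hold x,y mm -20.0 2.0
```

>>> {"op": "move_arm", "data": {"increments": [0,-1,2,0,0.3,0,-1,2,0,0.3,0,0,2,0,0.3,0,0,0,0,0.3]}}

```text
time: 11.12
tool_pos: [0.5611, -0.3478, 0.0269]
tool_rot: [0.003, 0.706, 0.708, 0.004]
contact_force: [-1.2, 16.5, 22.3]
gripper_width: 0.677
grasp_force: 77.1
```

```bash
python3 st.py
```

```text
11.1167 [ 0.5611 -0.3478  0.0269] yaw 0.002 F [-1.2 16.5 22.3] T [2.01 0.23 0.03] 0.677288272914102 77.09936857223511
hold x,y mm -18.8 2.1
```

>>> {"op": "move_arm", "data": {"increments": [-2,0,1,0,0.3,-2,-1,2,0,0.3,0,0,2,0,0.3,0,0,0,0,0.3]}}

```text
time: 11.45
tool_pos: [0.5611, -0.3483, 0.0243]
tool_rot: [0.0, 0.706, 0.708, 0.006]
contact_force: [-4.3, 30.2, 35.9]
gripper_width: 0.682
grasp_force: 82.5
```

```bash
python3 st.py
```

```text
11.45 [ 0.5611 -0.3483  0.0243] yaw 0.0016 F [-4.3 30.2 35.9] T [ 4.2   0.83 -0.22] 0.6817317819675288 82.46764183044434
hold x,y mm -19.3 2.1
```

>>> {"op": "move_arm", "data": {"increments": [3,0,-1,0,0.3,3,-1,0,0,0.3,3,0,0,0,0.3,0,0,0,0,0.3]}}

```text
time: 11.78
tool_pos: [0.561, -0.3484, 0.0244]
tool_rot: [0.009, 0.706, 0.708, 0.001]
contact_force: [4.0, 1.6, 15.8]
gripper_width: 0.68
grasp_force: 80.1
```

```bash
python3 st.py
```

```text
11.7833 [ 0.561  -0.3484  0.0244] yaw 0.0024 F [ 4.   1.6 15.8] T [-0.1  -0.39  0.  ] 0.6797343384155553 80.07626295089722
hold x,y mm -19.4 2.0
```

>>> {"op": "move_arm", "data": {"increments": [3,-1,0,0,0.3,3,0,0,0,0.3,3,0,0,0,0.3,0,0,0,0,0.3]}}

```text
time: 12.12
tool_pos: [0.5583, -0.3406, 0.0229]
tool_rot: [0.008, 0.707, 0.707, -0.0]
contact_force: [0.9, -5.4, 11.0]
gripper_width: 0.677
grasp_force: 79.5
```

```bash
python3 st.py
```

```text
12.1167 [ 0.5583 -0.3406  0.0229] yaw 0.0012 F [ 0.9 -5.4 11. ] T [-0.62 -0.18 -0.  ] 0.6768814355638895 79.46126103401184
hold x,y mm -11.6 -0.7
```

>>> {"op": "move_arm", "data": {"increments": [4,0,0,0,0.3,4,0,0,0,0.3,3,0,0,0,0.3,0,0,0,0,0.3]}}

```text
time: 12.45
tool_pos: [0.5578, -0.3324, 0.0228]
tool_rot: [0.01, 0.707, 0.707, -0.002]
contact_force: [0.5, -13.4, 9.0]
gripper_width: 0.678
grasp_force: 78.7
```

```bash
python3 st.py
```

```text
12.45 [ 0.5578 -0.3324  0.0228] yaw 0.0009 F [  0.5 -13.4   9. ] T [-1.85 -0.05 -0.09] 0.6784782261051994 78.71177315711975
hold x,y mm -3.4 -1.2
```

>>> {"op": "move_arm", "data": {"increments": [4,0,0,0,0.3,4,0,0,0,0.3,4,0,0,0,0.3,2,0,0,0,0.3,0,0,0,0,0.3]}}

```text
time: 12.87
tool_pos: [0.5579, -0.3206, 0.0232]
tool_rot: [0.011, 0.707, 0.707, -0.003]
contact_force: [0.2, -19.1, 7.3]
gripper_width: 0.674
grasp_force: 78.6
```

```bash
python3 st.py
```

```text
12.8667 [ 0.5579 -0.3206  0.0232] yaw 0.0009 F [  0.2 -19.1   7.3] T [-2.83  0.07 -0.03] 0.6739649527932752 78.6397397518158
hold x,y mm 8.4 -1.1
```

>>> {"op": "move_arm", "data": {"increments": [4,1,0,0,0.3,1,0,0,0,0.3,0,0,0,0,0.3]}}

```text
time: 13.12
tool_pos: [0.5579, -0.3168, 0.0233]
tool_rot: [0.011, 0.707, 0.707, -0.004]
contact_force: [-3.5, -22.3, 8.5]
gripper_width: 0.678
grasp_force: 78.8
```

```bash
python3 st.py
```

```text
13.1167 [ 0.5579 -0.3168  0.0233] yaw 0.0012 F [ -3.5 -22.3   8.5] T [-3.32  0.63  0.07] 0.6778310931681373 78.7874436378479
hold x,y mm 12.2 -1.1
```

>>> {"op": "move_arm", "data": {"increments": [0,0,3,0,0.3,0,0,3,0,0.3,0,0,2,0,0.3,0,0,0,0,0.3]}}

```text
time: 13.45
tool_pos: [0.5584, -0.3189, 0.018]
tool_rot: [0.013, 0.707, 0.707, -0.005]
contact_force: [-7.4, -24.3, 18.2]
gripper_width: 0.681
grasp_force: 80.7
```

```bash
python3 st.py
```

```text
13.45 [ 0.5584 -0.3189  0.018 ] yaw 0.0008 F [ -7.4 -24.3  18.2] T [-3.14  1.49  0.01] 0.68099345489958 80.65785527229309
hold x,y mm 10.1 -0.6
```

>>> {"op": "move_arm", "data": {"increments": [2,1,3,0,0.3,1,1,3,0,0.3,0,0,3,0,0.3,0,0,0,0,0.3]}}

```text
time: 13.78
tool_pos: [0.559, -0.318, 0.0085]
tool_rot: [0.013, 0.707, 0.707, -0.007]
contact_force: [-11.9, -30.3, 15.8]
gripper_width: 0.68
grasp_force: 83.2
```

```bash
python3 st.py
```

```text
13.7833 [ 0.559  -0.318   0.0085] yaw 0.0014 F [-11.9 -30.3  15.8] T [-4.19  2.    0.1 ] 0.6798345140346855 83.2409155368805
hold x,y mm 11.0 0.0
```

>>> {"op": "move_arm", "data": {"increments": [0,-1,3,0,0.3,0,-1,2,0,0.3,0,0,1,0,0.3,0,0,0,0,0.3]}}

```text
time: 14.12
tool_pos: [0.5591, -0.318, 0.0059]
tool_rot: [0.014, 0.707, 0.707, -0.006]
contact_force: [-12.3, -26.0, 27.7]
gripper_width: 0.674
grasp_force: 85.4
```

```bash
python3 st.py
```

```text
14.1167 [ 0.5591 -0.318   0.0059] yaw 0.0015 F [-12.3 -26.   27.7] T [-3.33  2.35  0.17] 0.6740040272356498 85.36943435668945
hold x,y mm 11.0 0.1
```

>>> {"op": "move_arm", "data": {"increments": [0,-1,2,0,0.3,-4,-1,0,0,0.3,-4,0,0,0,0.3,-3,0,0,0,0.3,-2,0,0,0,0.3,0,0,0,0,0.3]}}

```text
time: 14.62
tool_pos: [0.559, -0.317, 0.0057]
tool_rot: [0.004, 0.707, 0.708, 0.003]
contact_force: [-14.8, 19.1, 53.0]
gripper_width: 0.678
grasp_force: 88.5
```

```bash
python3 st.py
```

```text
14.6167 [ 0.559  -0.317   0.0057] yaw 0.0016 F [-14.8  19.1  53. ] T [3.41 2.5  0.16] 0.6778228122117705 88.4516966342926
hold x,y mm 12.0 -0.0
```

>>> {"op": "move_arm", "data": {"increments": [0,0,-3,0,0.3,0,0,-3,0,0.3,0,0,0,0,0.3]}}

```text
time: 14.87
tool_pos: [0.5588, -0.3179, 0.0058]
tool_rot: [0.007, 0.707, 0.707, 0.003]
contact_force: [0.5, 5.5, 22.3]
gripper_width: 0.682
grasp_force: 84.6
```

```bash
python3 st.py
```

```text
14.8667 [ 0.5588 -0.3179  0.0058] yaw -0.0004 F [ 0.5  5.5 22.3] T [ 1.35  0.26 -0.43] 0.6821598105419747 84.64786648750305
hold x,y mm 11.1 -0.2
```

Moving now; keep shifting back with a light press.

>>> {"op": "move_arm", "data": {"increments": [-3,0,-1,0,0.3,-3,0,0,0,0.3,-3,0,0,0,0.3,0,0,0,0,0.3]}}

```text
time: 15.2
tool_pos: [0.5587, -0.3231, 0.0058]
tool_rot: [0.003, 0.707, 0.707, 0.005]
contact_force: [1.2, 15.2, 23.7]
gripper_width: 0.679
grasp_force: 84.8
```

```bash
python3 st.py; python3 - <<'E'
from h import *
im,c=grab("wrist"); cv2.imwrite("pics/b_w.png",im)
E
```

```text
15.2 [ 0.5587 -0.3231  0.0058] yaw -0.0009 F [ 1.2 15.2 23.7] T [ 2.91 -0.07 -0.41] 0.6788420078307675 84.84371781349182
hold x,y mm 5.9 -0.3
```

>>> {"op": "move_arm", "data": {"increments": [-2,0,-2,0,0.3,-2,0,0,0,0.3,0,0,0,0,0.3]}}

```text
time: 15.5
tool_pos: [0.5586, -0.3229, 0.0058]
tool_rot: [0.0, 0.707, 0.707, 0.008]
contact_force: [4.7, 25.1, 21.4]
gripper_width: 0.677
grasp_force: 84.4
```

```bash
python3 st.py
```

```text
15.5 [ 0.5586 -0.3229  0.0058] yaw -0.0008 F [ 4.7 25.1 21.4] T [ 4.2  -0.79 -0.53] 0.6770591866766249 84.40966129302979
hold x,y mm 6.1 -0.4
```

```bash
python3 - <<'E'
from h import *
import pickle
o={}
im,o["w"]=grab("wrist"); im2,o["s"]=grab("scene"); im3,o["t"]=grab("top")
for n,i in zip("wst",(im,im2,im3)): cv2.imwrite(f"pics/c_{n}.png",i)
pickle.dump(o,open("c.pkl","wb"))
u=proj(o["s"],[.559,-.33,.06]);x,y=int(u[0]),int(u[1])
w=proj(o["w"],[.559,-.2,.03]),proj(o["w"],[.559,-.43,.03]);print(w)
A=cv2.resize(im[60:390,210:430],(400,600),interpolation=cv2.INTER_CUBIC)
B=cv2.resize(im2[y-50:y+40,x-60:x+60],(400,300),interpolation=cv2.INTER_CUBIC)
v=proj(o["t"],[.559,-.33,.08]);x,y=int(v[0]),int(v[1])
D=cv2.resize(im3[y-45:y+45,x-60:x+60],(400,300),interpolation=cv2.INTER_CUBIC)
print(u,v)
cv2.imwrite("pics/comp2.png",np.hstack([A,np.vstack([B,D])]))
E
```

```text
(array([319.64599488,  -8.73563435]), array([318.31479659, 400.26655224]))
[359.18118459 215.09903962] [328.34920605 164.03681238]
```

View pics/comp2.png

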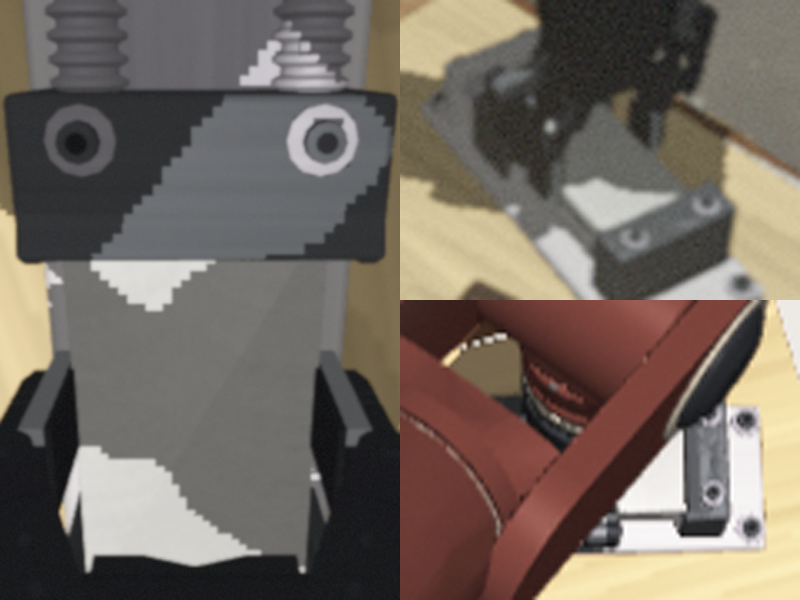

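```bash
python3 - <<'E'
from h import *
import pickle
c=pickle.load(open("c.pkl","rb"))["w"]
row=60+262*330/600
for q in(0,8,14,20):
    for z in(.0687,.074): print(q,z,proj(c,[.559,-.329+(38+q)/1000,z]).round(1),row)
for q in (8,14,20): print("screw",q,[proj(c,[.559+s,-.329+.0643+q/1000,.076]).round(1) for s in(-.024,.024)])
print("seen",[(210+a*.55,60+b*.55) for a,b in((77,143),(323,143))])
im=cv2.imread("pics/c_w.png")
# block side edges (if flat, centred): rows along block
for y in(-.29,-.31,-.33): print([proj(c,[.559+s,y,.063]).round(1) for s in(-.03,.03)])
E
```

```text
0 0.0687 [320.7 222.7] 204.1
0 0.074 [321.  227.8] 204.1
8 0.0687 [320.7 203.7] 204.1
8 0.074 [321.1 208.2] 204.1
14 0.0687 [320.8 189. ] 204.1
14 0.074 [321.1 192.9] 204.1
20 0.0687 [320.9 173.8] 204.1
20 0.074 [321.2 177.1] 204.1
screw 8 [array([252.1, 138.3]), array([390.8, 138.2])]
screw 14 [array([251. , 120.4]), array([392. , 120.4])]
screw 20 [array([249.9, 101.9]), array([393.3, 102. ])]
seen [(252.35, 138.65), (387.65, 138.65)]
[array([248.1, 215.5]), array([392.3, 215.1])]
[array([251.1, 258.7]), array([388.9, 258.1])]
[array([253.8, 298.3]), array([385.9, 297.5])]
```

>>> {"op": "move_arm", "data": {"increments": [3,0,-1,0,0.3,2,0,-2,0,0.3,0,0,-1,0,0.3,0,0,0,0,0.3]}}

```text
time: 15.98
tool_pos: [0.5581, -0.3233, 0.0062]
tool_rot: [0.005, 0.707, 0.707, 0.004]
contact_force: [13.0, 3.1, -4.6]
gripper_width: 0.681
grasp_force: 81.4
```

```bash
python3 st.py
```

```text
15.9833 [ 0.5581 -0.3233  0.0062] yaw -0.0004 F [13.   3.1 -4.6] T [ 0.73 -2.21 -0.33] 0.6813183800455646 81.4494252204895
hold x,y mm 5.7 -0.9
```

>>> {"op": "move_arm", "data": {"increments": [0,3,1,0,0.3,0,0,0,0,0.6,0,0,0,0,0.75,0,0,0,0,0.9,0,0,0,0,1,0,0,0,0,1,0,0,0,0,1]}}

```text
time: 16.57
tool_pos: [0.5551, -0.3237, 0.0025]
tool_rot: [0.0, 0.707, 0.707, -0.0]
contact_force: [0.0, -0.0, -0.3]
gripper_width: 0.999
grasp_force: 0.0
```

```bash
python3 st.py
```

```text
16.5667 [ 0.5551 -0.3237  0.0025] yaw 0.0009 F [ 0.  -0.  -0.3] T [-0.01  0.03  0.04] 0.9988148909437049 0.0
hold x,y mm 5.3 -3.9
```

Free. Retreat up, then toward the base, and verify numerically.

>>> {"op": "move_arm", "data": {"increments": [0,3,-15,0,1,0,0,-30,0,1,0,0,-40,0,1,0,0,-40,0,1,0,0,-40,0,1,0,0,-40,0,1,0,0,-40,0,1,0,0,0,0,1]}}

```text
time: 17.23
tool_pos: [0.5616, -0.3261, 0.2595]
tool_rot: [0.009, 0.707, 0.707, 0.001]
contact_force: [0.5, 0.1, 2.2]
gripper_width: 0.997
grasp_force: 0.0
```

```bash
python3 st.py; python3 - <<'E'
from h import *
im,c=grab("wrist"); cv2.imwrite("pics/d_w.png",im)
g=cv2.cvtColor(im,cv2.COLOR_BGR2GRAY)
def P(hx,hy,z): return proj(c,[.559+hy/1000,-.329+hx/1000,z])
# rectified profile along holder axis at block-top height, several lateral lines
for hy in(-36,-20,0,20,36):
    pts=np.array([P(x,hy,.063) for x in range(-80,100,4)],np.float32)
    v=cv2.remap(g,pts[:,0:1].copy(),pts[:,1:2].copy(),cv2.INTER_LINEAR).ravel()
    print(hy,v.tolist())
# template check: screws of sliding jaw for q
w1=cv2.imread("pics/w1.png",0)
for q in(0,8,14,20): print(q,[P(64.3+q,s,.076).round(1).tolist() for s in(-24,24)])
cir=cv2.HoughCircles(cv2.GaussianBlur(g,(3,3),0),cv2.HOUGH_GRADIENT,1,15,param1=120,param2=12,minRadius=3,maxRadius=9)
if cir is not None:
    for a in cir[0]:
        if 270<a[0]<380 and 60<a[1]<280: print(a.round(1))
# block width edges at several stations
for hx in(-40,-25,0,25):
    xs=np.arange(-45,46,.5); pts=np.array([P(hx,y,.063) for y in xs],np.float32)
    v=cv2.remap(im,pts[:,0:1].copy(),pts[:,1:2].copy(),cv2.INTER_LINEAR).reshape(-1,3).astype(int)
    d=np.abs(v[3:]-v[:-3]).sum(1); k=np.argsort(-d)[:8]; print(hx,sorted(set((xs[k]+.75).round(1).tolist())))
E
```

```text
17.2333 [ 0.5616 -0.3261  0.2595] yaw 0.001 F [0.5 0.1 2.2] T [-0.01  0.02 -0.04] 0.9967856867752423 0.0
hold x,y mm 2.9 2.6
-36 [167, 106, 117, 139, 148, 122, 104, 79, 37, 54, 104, 183, 218, 218, 219, 218, 219, 218, 219, 220, 219, 219, 219, 219, 219, 220, 220, 221, 221, 221, 222, 203, 92, 91, 97, 105, 83, 43, 41, 41, 63, 169, 184, 224, 221]
-20 [201, 138, 152, 157, 161, 96, 97, 74, 145, 196, 195, 194, 195, 196, 199, 199, 200, 200, 201, 202, 201, 205, 204, 203, 205, 205, 206, 207, 207, 208, 208, 205, 96, 67, 44, 39, 41, 74, 75, 74, 44, 73, 72, 71, 67]
0 [202, 144, 105, 102, 96, 100, 96, 74, 145, 193, 194, 192, 192, 191, 192, 192, 192, 191, 192, 192, 192, 196, 197, 112, 103, 103, 104, 103, 104, 162, 166, 103, 45, 44, 44, 40, 41, 41, 40, 40, 43, 88, 89, 89, 89]
20 [202, 143, 151, 150, 159, 98, 94, 72, 145, 191, 191, 192, 190, 192, 191, 190, 188, 190, 192, 190, 190, 190, 191, 106, 136, 174, 97, 97, 98, 97, 101, 103, 47, 43, 45, 82, 103, 184, 157, 180, 88, 146, 145, 141, 95]
36 [164, 112, 105, 98, 92, 93, 94, 85, 39, 39, 58, 90, 197, 207, 207, 207, 207, 208, 208, 208, 207, 208, 209, 210, 186, 105, 105, 105, 106, 106, 106, 92, 77, 89, 93, 94, 95, 96, 93, 94, 82, 172, 212, 215, 213]
0 [[290.7, 110.9], [334.5, 111.0]]
8 [[290.5, 103.2], [334.7, 103.3]]
14 [[290.4, 97.4], [334.8, 97.5]]
20 [[290.2, 91.6], [334.9, 91.7]]
[290.5 103.5   6.2]
[334.5 103.5   6.2]
[293.5 218.5   6. ]
[331.5 218.5   6.2]
-40 [-37.2, -36.8, -36.2, -35.8, -35.2, -32.8, -32.2, -31.8]
-25 [28.2, 28.8, 29.2, 31.8, 32.2, 32.8, 33.2, 33.8]
0 [27.8, 28.2, 28.8, 32.2, 32.8, 33.2, 33.8, 34.2]
25 [-40.2, -10.2, -9.8, -9.2, -8.8, -8.2, -7.8, -7.2]
```

```bash
python3 -c "
from plant import manip
print(manip.job_done())"
```

```text
the job is handed in; nothing more can be done
None
```

I handed the job in at about 17 s on the robot's clock: the block is clamped flat on the bed with both ends under the lips. After I let go, the wrist camera showed the sliding jaw at 8 mm, its clamped position. The sanding block and marker were never touched.

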